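Open the loading gate and push the tip box home

TASK

Push the lowered orange-and-white barrier arm up by its orange tab, past its balance point, so that it stays raised by itself; push on the arm, not on its counterweight. Then push the blue pipette-tip box along its lane, under the raised arm, until it is fully home against the end stop. Do not lift or tip the box, and leave the things standing round the lane where they are.

Things in the scene. Friction and masses are not known exactly. Their poses are not given: they have to be found in the camera images.
- lane: Fixed lane. Origin on the table top, mid-lane, below the lowered arm; x along the lane the way the box must go (away from the robot), y left, z up. Grey base board x -160 to 140, y -125 to 65 mm, top (lane floor) at z = 12 mm. Two aluminium rails along x, tops at z = 32 mm, leave a 76 mm wide lane (y -38 to 38). Grey rest for the arm, 22x10 mm, 56 mm high, at x 0, y 53 mm.
- end_stop (a point): Middle of the end stop's face: aluminium plate across the lane's far end, 100 mm wide, top 56 mm above the table, with two black rubber pads. The point lies at lane x 122, y 0, z 36 mm, on the plane of the pad faces that the box must touch.
- pivot (a point): Point on the arm's hinge axis, on the grey pivot post, at lane x 0, y -88, z 62 mm. The hinge axis runs along lane x. The post is 44x44 mm, 78 mm high.
- free_end (a point): Middle of the barrier arm's free end, 210 mm from the pivot; moves with the arm. Lowered, the arm (white bar with orange bands, 14 mm wide, 12 mm thick) runs level from the pivot along lane +y; its middle is 62 mm and its underside 56 mm above the table, low enough to stop the box.
- gate_arm (a joint): Barrier arm angle (rad): 0 lowered, level across the lane; grows as the free end goes up and over toward the post. 1.95 = raised stop, 22 deg outward beyond vertical. Let go below its balance point (about 1.05) it falls back; beyond it goes over to the raised stop by itself. Lightly damped; 1 to 2 N at the tab, square to the arm, raise it.
- tab (a point): Middle of the underside of the orange push tab, a 6 mm thick plate, level when lowered, 40 mm along the arm, sticking out of the free end toward lane -x (the robot) to 51 mm from the arm's middle. The point: 192 mm from the pivot along the arm, 30 mm to -x of its middle, 56 mm above the table with the arm lowered; free table below. Moves and turns with the arm; axes as the lane's when lowered.
- counterweight (a point): Dark steel counterweight, 34 mm across and 24 mm high, on a 46 mm stem square to the arm at the pivot: upright over the post when the arm is lowered, lying out on the side away from the lane when raised. The point is its centre, 54 mm from the hinge axis. Not to be pushed.
- tip_box: Loose box of pipette tips, blue with a clear lid, 102 mm (its x, along the lane) by 70 mm (y) by 57 mm high, 80 to 170 g. Origin at the centre of its underside. Stands in the lane on the near side of the arm; home, its origin is at lane x = +71 mm. It slides with less than 2 N.
- timer: Bystander: cream bench timer lying on its back, 66x60x20 mm; origin at the centre of its underside. Not to be disturbed.
- petri_dish: Bystander: clear petri dish with lid, 62 mm across, 13 mm high; origin at the centre of its underside. Not to be disturbed.
- vial_amber: Bystander: amber vial with black cap, 27 mm across, 60 mm high; origin at the centre of its underside. Not to be disturbed.
- bottle_oil: Bystander: small white bottle with red cap, 40 mm across, 80 mm high; origin at the centre of its underside. Not to be disturbed.
- bottle_stock: Bystander: small brown bottle with white cap, 52 mm across, 110 mm high; origin at the centre of its underside. Not to be disturbed.
- beaker: Bystander: clear plastic beaker, 57 mm across, 70 mm high; origin at the centre of its underside. Not to be disturbed.
Things that resemble listed ones, but are neither listed nor needed, are in the scene too. What is shaped like the tip_box but pink is not meant.

How it is judged:
On the way, in this order (a step that is already met when the one before it is completed fails the run):
1. the barrier arm stays raised by itself, untouched, before the box has gone under it (value of joint gate_arm above 1.8 rad and contact force between gate_arm and the fingers below 0.2 N and x of tip_box in the frame of lane below -0.04 m), for 0.2 s.
2. the box is home against the end stop (x of tip_box in the frame of lane above 0.066 m and y of tip_box in the frame of lane between -0.01 and 0.01 m and angle between tip_box's own z axis and vertical below 0.08 rad), for 0.2 s.
At the end, for the whole second after the job is handed in: The arm rests at its raised stop (joint above 1.8 rad) and the box stands flat in the lane, at rest, within 5 mm of the end stop (origin beyond lane x = 66 mm, within 10 mm of the lane's middle) (all of step 2 and value of joint gate_arm above 1.8 rad and linear speed of tip_box below 0.01 m/s); the robot touches nothing.
It fails at once if the counterweight is pushed (contact force between gate_arm_c3 and the fingers above 1 N or contact force between gate_arm_c3 and the arm above 1 N).
It fails at once if the box is lifted or tipped (z of tip_box in the frame of lane above 0.022 m or angle between tip_box's own z axis and vertical above 0.25 rad).
It fails at once if a bystander (timer, petri dish, vial, bottle or beaker) is moved more than 20 mm (distance of any of timer, petri_dish, vial_amber, bottle_oil, bottle_stock, beaker from where it was at the start of the episode above 0.02 m).
It also fails if it takes over 51 s, if anything falls off the work surface, if the arm or the gripper's body presses on something with over 40 N, if the wrist force passes 120 N, or if a joint passes its speed limit or range.

ROBOT

A 6-joint arm with a two-finger parallel gripper is mounted at the origin on a cart in front of the work surface, level with it; the furniture and walls round the work are solid. World frame = base frame: x ahead of the robot, y to its left, z up, the work surface at z = 0. Lengths are in m, angles in rad, forces in N, time in s.
With the tool pointing down it reaches from about 0.3 to 0.775 m from the base axis. Payload 14.6 kg.
Tool frame: the origin (TCP) lies on the centre line of the jaws, within the pads' length; the fingertips stand 19 mm ahead of it and the grasp point (between the pads) is the TCP; z points along the fingers, y is the direction in which the jaws open and shut (so a half turn about z gives the same grasp; the last joint's range is limited). The gripper opens to 94 mm and grips with 3 to 60 N. Pads are 16 mm wide; open, the fingers measure 119 mm over their backs; the gripper's body (75 mm by 177 mm) begins 78 mm behind the grasp point.
Start: joints at [-1.4, 0.3, 1.521, -0, 1.321, -0.067], TCP at [0.13, -0.535, 0.224] pointing down, gripper open.
Joint ranges: [-3.03, 3.03], [-0.79, 2.21], [0.23, 2.52], [-1.04, 4.18], [0, 3.07], [-2.55, 2.55]. Speed limits (rad/s): [2.22, 2.22, 2.57, 3.14, 3.14, 3.14].

INTERFACE

Orientations are given as [roll, pitch, yaw] about the fixed x, y, z axes, in that order (R = Rz(yaw) Ry(pitch) Rx(roll)).
In Python, from station import ctrl gives the robot as it stands. The module is installed in compiled form; this text tells all that it offers.
- The arm moves only by the shell command python3 -m creep 'ROWS' [FORCE]. ROWS is a JSON object of lists of equal length, an entry for each row: "translation": the shift along the world's x, y, z in mm, a list of three; "yaw": the turn about the world's z in rad; "gripper": the closure in counts, from 0 (fully open) to 255 (shut). A call has 1 to 5 rows; each row is the pose to reach, as a shift and turn from the pose measured when the call began; what a row does not reach only later rows make up. A row lasts 1/12 s, in which the tool goes at most 41.7 mm and 7.16 degrees, less where a joint would pass 70% of its speed; a pose out of reach is approached as far as the arm can. A call with a gripper value outside its range is refused whole. The fingers move at their own pace and stop on an object; FORCE is the grip in N (left out, the last holds). Time passes only in rows, so rows that repeat a pose let the fingers close. It gives the time, the measured TCP pose, the force and the opening at its end, in the units of the state.
- ctrl.get_obs(): the state, without advancing time (a new reading comes with each control period).
- ctrl.camera(name): name is "scene" or "top" or "wrist"; returns a dict with "pixels" (480x640x3 uint8, red, green, blue), "depth" (480x640 float32, m along the optical axis (not along the pixel's ray), 0 where there is no reading), "fx", "fy", "cx", "cy" (pixels), "R" (3x3) and "t" (3): a world point X has camera coordinates R X + t; the wrist camera has in their place "tool_from_camera" (4x4, takes a point from camera to tool coordinates, whose origin is the TCP and whose axes are the flange's). Camera axes: x right, y down, z forward; pixel columns grow to the right and rows downward; lengths in m; the calibration is good to about 2 mm. A picture is of the moment at which its call begins: read the wrist's pose just before it.
- ctrl.hand_in(): hands the job in, once; it reports no verdict.
The state is a dict: "time_s": time; "qpos": joint angles; "joint_vel": joint speeds; "tau": joint torques, N m; "ee_pos": TCP position; "eef_rot": TCP orientation; "force": force on the tool from outside, world axes, zero at the start; "moment": the same for the moment, N m; "grip_width": finger opening in m.
Only numpy, scipy, OpenCV 4.12 (cv2) and the standard library are available. Lean on these libraries where they do the work, as an engineer would, in place of code of your own. Each camera call takes 0.05 s, during which the arm holds its last target. There are 200 camera calls.

## Working session

There is one attempt and no reset: what is moved stays moved. The work goes in short steps, Python scripts to look and compute and a shell command to move; the robot and the scene stay as the last step left them, time stands still between calls to the robot, and variables do not carry over. Pictures are saved under pics/ and viewed, about 8 in all and at most 12, crops included, and the job is handed in when it is done.

```bash
mkdir -p pics
cat > h.py <<'E'
import numpy as np,cv2
from station import ctrl
def snap(n,f):
    c=ctrl.camera(n); cv2.imwrite('pics/'+f+'.png',c['pixels'][:,:,::-1]); np.save('pics/'+f+'.npy',c,allow_pickle=True); return c
def world(c,u,v):
    z=c['depth'][v,u]; p=np.array([(u-c['cx'])/c['fx']*z,(v-c['cy'])/c['fy']*z,z]); return c['R'].T@(p-c['t'])
def load(f): return np.load('pics/'+f+'.npy',allow_pickle=True).item()
E
python3 - <<'E'
from h import *
snap('scene','s1');snap('top','t1')
print(ctrl.get_obs())
E
```

```text
{'time_s': 0.1, 'qpos': array([-1.39960691e+00,  3.00409237e-01,  1.52152753e+00, -5.05570816e-06,
        1.32070925e+00, -6.65836054e-02]), 'joint_vel': array([-0.00156691, -0.00198561, -0.00067663,  0.00131593, -0.00016376,
       -0.00015449]), 'tau': array([ 1.10610115e-03, -5.32646334e+01, -3.53282797e+01,  7.09521957e-02,
        2.35550426e-02, -3.87940679e-05]), 'ee_pos': array([ 0.12951315, -0.53430507,  0.22394291]), 'eef_rot': array([-3.14054130e+00, -6.51987857e-05,  2.37774240e-01]), 'force': array([-0.15117248,  0.4107343 , -0.05827217]), 'moment': array([-0.00495276,  0.0002441 ,  0.01278471]), 'grip_width': 0.09369171292077881}
```

View pics/t1.png

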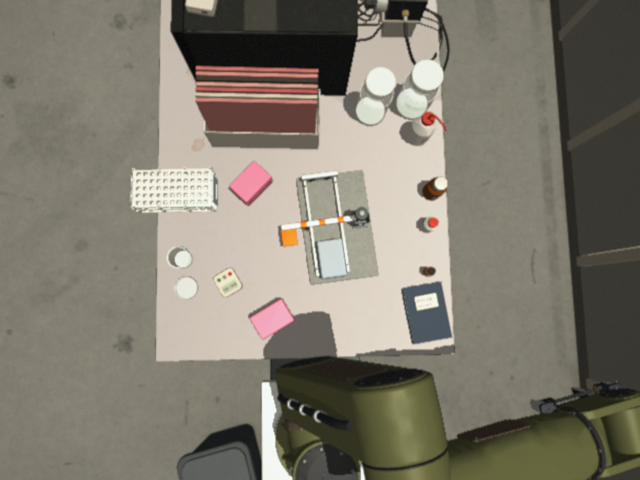

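View pics/s1.png

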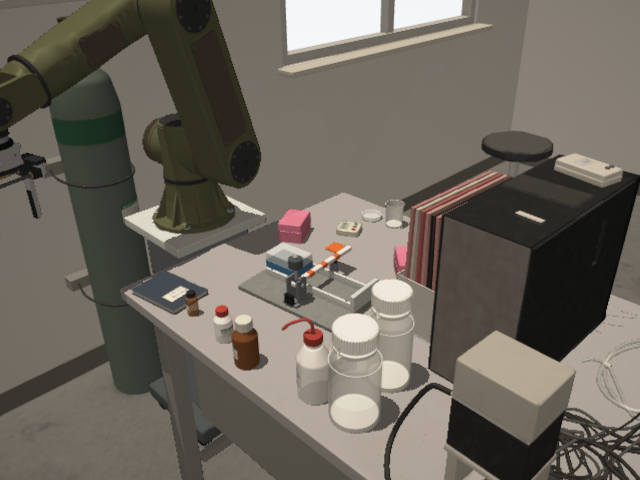

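The top view has the robot at the bottom and +x upward. The blue box with the clear lid is at (332,258), in the lane. The pink boxes at (272,318) and (250,182) are decoys. The orange tab is at (289,237), the arm runs (285,227) to (350,218), and the counterweight is at (361,215). Next I'll measure these and confirm in a crop.

Run:
```python
from h import *
c=load('t1')
v,u=np.mgrid[0:480,0:640]; z=c['depth']
P=np.stack([(u-c['cx'])/c['fx']*z,(v-c['cy'])/c['fy']*z,z],-1); W=(P-c['t'])@c['R']
print('base px',c['R']@[0,0,0]+c['t'],'table z',W[300,200],W[240,260], 'board',W[260,365])
roi=np.zeros(z.shape,bool); roi[160:295,290:390]=1
m=roi&(W[...,2]>.007)&(W[...,2]<.018)
m=cv2.morphologyEx(m.astype(np.uint8),cv2.MORPH_OPEN,np.ones((2,2)))>0
r=cv2.minAreaRect((W[m][:,:2]*1000).astype(np.float32)); print(r,cv2.boxPoints(r))
hsv=cv2.cvtColor(c['pixels'],cv2.COLOR_RGB2HSV)
t=(hsv[...,0]<15)&(hsv[...,1]>170)&(hsv[...,2]>150); t[:, :270]=0;t[:,302:]=0;t[:215]=0;t[250:]=0
q=W[t];print('tab',len(q),q.min(0),q.max(0),np.median(q,0))
b=roi&(W[...,2]>.058)&(W[...,2]<.08); b[:232]=0; b[:,:312]=0;b[:,352:]=0
q=W[b];r2=cv2.minAreaRect((q[:,:2]*1000).astype(np.float32));print('box',len(q),r2,np.median(q[:,2]))
a=roi&(W[...,2]>.06)&(W[...,2]<.075);a[232:]=0;q=W[a];print('arm',len(q),cv2.fitLine((q[:,:2]*1000).astype(np.float32),2,0,.01,.01).ravel())
for n,(x,y) in dict(timer=(228,283),oil=(431,224),stock=(436,188),bk=(180,258),pinkfar=(250,182),pinknear=(272,318)).items(): print(n,W[y,x])
cr=cv2.resize(c['pixels'][160:300,260:400,::-1],None,fx=4,fy=4,interpolation=cv2.INTER_CUBIC); cv2.imwrite('pics/t1c.png',cr)
```

```text
base px [0.01466082 0.52771394 1.37145994] table z [ 3.71547707e-01  3.23178586e-01 -6.10858208e-05] [ 0.53429357  0.15866832 -0.00501063] board [ 0.47201581 -0.13139918  0.00724067]
((545.4624633789062, -48.175682067871094), (336.7080993652344, 215.48118591308594), 6.545583248138428) [[ 365.9241    39.67131]
 [ 390.48758 -174.40524]
 [ 725.00085 -136.02267]
 [ 700.4374    78.05388]]
tab 23 [0.51174131 0.04342214 0.05715397] [0.56900176 0.09734553 0.06969593] [0.5307902  0.09219876 0.06121422]
box 961 ((475.5751037597656, -35.116390228271484), (99.83321380615234, 67.74991607666016), 6.710738658905029) 0.06864907226208686
arm 410 [ 1.22662745e-01 -9.92448390e-01  5.75135986e+02 -1.70024548e+01]
timer [0.41571856 0.24423639 0.01824865]
oil [ 0.55843015 -0.30023002  0.08306926]
stock [ 0.65176864 -0.31396574  0.0988182 ]
bk [ 4.87694849e-01  3.78635409e-01 -1.20906817e-05]
pinkfar [0.68530645 0.17923957 0.05630554]
pinknear [0.32040257 0.12410943 0.05163351]
```

View pics/t1c.png

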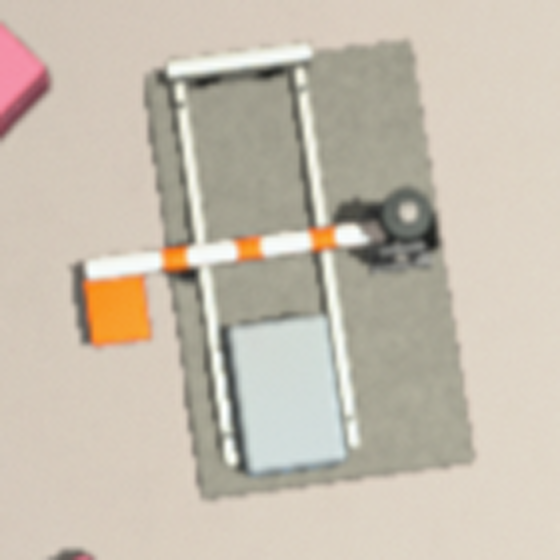

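The crop confirms the clear-lidded blue box in the lane, with its top corners at crop (226,328), (328,315), (345,460) and (248,473). I'll refine the lane pose from crop pixels at known heights, because the board mask and the arm line disagree by about 20 mm.

Run:
```python
from h import *
c=load('t1')
def ray(x,y,h):
    u,v=260+(x+.5)/4-.5,160+(y+.5)/4-.5
    d=c['R'].T@np.array([(u-c['cx'])/c['fx'],(v-c['cy'])/c['fy'],1]);o=-c['R'].T@c['t']
    return (o+d*(h-o[2])/d[2])[:2]*1000
pts=[] # crop px, z, lane xy
L=[((145,75),.012,(140,65)),((411,40),.012,(140,-125)),((475,460),.012,(-160,-125)),((206,498),.012,(-160,65)),
((86,269),.068,(0,122)),((84,283),.062,(-7,122)),((150,340),.062,(-51,84)),((93,347),.062,(-51,124))]
A=np.array([l[2] for l in L],float);B=np.array([ray(*l[0],l[1]) for l in L])
for idx in (range(4),range(8)):
    idx=list(idx);a=A[idx];b=B[idx];am,bm=a.mean(0),b.mean(0)
    H=(a-am).T@(b-bm);U,S,V=np.linalg.svd(H);R=(U@V).T;t=bm-R@am
    print('yaw',np.arctan2(R[1,0],R[0,0]),'t',t);print(np.round(a@R.T+t-b,1).tolist())
bx=np.array([ray(*p,.069) for p in ((226,328),(328,315),(345,460),(248,473))]);print('box',bx.mean(0),'lane',R.T@(bx.mean(0)-t),bx.round().tolist())
print('rails z32 lane', [(R.T@(ray(*p,.032)-t)).round(1).tolist() for p in ((180,100),(232,460),(300,95),(353,440))])
print('stop top near edge', [(R.T@(ray(*p,.056)-t)).round(1).tolist() for p in ((168,77),(312,57))])
for n,l in dict(tab=(-30,104),stop=(122,0),pivot=(0,-88)).items(): print(n,R@l+t)
```

```text
yaw 0.1203299771734097 t [573.70427483 -24.84210918]
[[0.8, 0.8], [1.3, -0.6], [-0.9, -1.8], [-1.3, 1.6]]
yaw 0.11994787383139302 t [573.5846464  -24.16554436]
[[0.7, 1.4], [1.2, -0.0], [-1.0, -1.0], [-1.4, 2.4], [-0.8, 0.6], [0.8, -1.9], [0.6, -1.6], [-0.2, 0.2]]
box [474.21824206 -34.95535312] lane [-99.94355771   1.1779466 ] [[519.0, 4.0], [526.0, -64.0], [430.0, -72.0], [422.0, -8.0]]
rails z32 lane [[113.6, 42.6], [-136.5, 41.9], [106.0, -39.9], [-134.5, -41.1]]
stop top near edge [[125.1, 49.2], [125.7, -49.6]]
tab [531.35551276  75.49738893]
stop [694.70806111  -9.56696875]
pivot [ 584.11476651 -111.53325332]
```

The lane fit is good: origin about (574,-24.5) mm, yaw 0.12. The rails come out at about ±41 mm as centres, and the end stop at 125 mm against 122 mm nominal. The box is at lane x -100, y 1.

The tool stays pointing down, so I'll straddle the tab and arm along lane x (58 mm). A light pinch there leaves the faces free to turn about the hinge direction. I'll carry it up the arc and release past balance. The grip target is lane (-22,104), world (539,76), with yaw 1.69.

```bash
python3 -m creep '{"translation":[[20,30,0],[40,60,0],[60,90,0],[80,120,0],[100,150,0]],"yaw":[0.12,0.24,0.36,0.48,0.6],"gripper":[0,0,0,0,0]}' 12
python3 -m creep '{"translation":[[20,30,0],[40,60,0],[60,90,0],[80,120,0],[100,150,0]],"yaw":[0.12,0.24,0.36,0.48,0.6],"gripper":[0,0,0,0,0]}'
python3 -m creep '{"translation":[[20,30,0],[40,60,0],[60,90,0],[80,120,0],[100,150,0]],"yaw":[0.1,0.2,0.25,0.25,0.25],"gripper":[0,0,0,0,0]}'
```

```text
time_s: 0.52
ee_pos: [0.23, -0.3827, 0.2237]
eef_rot: [-3.14, -0.0, 0.843]
force: [1.1, -1.3, -0.6]
grip_width: 0.0942
time_s: 0.93
ee_pos: [0.3305, -0.231, 0.2236]
eef_rot: [-3.14, -0.0, 1.449]
force: [-0.3, -0.4, -0.1]
grip_width: 0.0942
time_s: 1.35
ee_pos: [0.431, -0.0792, 0.2236]
eef_rot: [-3.14, -0.0, 1.7]
force: [0.2, -0.7, -0.6]
grip_width: 0.0938
```

```bash
python3 -m creep '{"translation":[[27,38,0],[54,77,0],[81,116,0],[108,155,0],[108,155,0]],"yaw":[-0.01,-0.01,-0.01,-0.01,-0.01],"gripper":[0,0,0,0,0]}'
python3 - <<'E'
from h import *
print(ctrl.get_obs()['ee_pos'],ctrl.get_obs()['eef_rot'])
c=snap('wrist','w1');print(c['tool_from_camera'],c['fx'],c['cx'],c['cy'])
E
```

```text
time_s: 1.77
ee_pos: [0.5402, 0.0791, 0.223]
eef_rot: [-3.14, -0.001, 1.691]
force: [-0.6, 0.0, 0.0]
grip_width: 0.0939
[0.54018412 0.07912901 0.2230044 ] [-3.13961652e+00 -6.14779341e-04  1.69134542e+00]
[[-5.25983200e-04 -9.62182558e-01 -2.72404934e-01  7.92566925e-02]
 [ 9.99999802e-01 -6.00207416e-04  1.89152269e-04  6.65978932e-05]
 [-3.45498476e-04 -2.72404781e-01  9.62182683e-01 -1.61127906e-01]
 [ 0.00000000e+00  0.00000000e+00  0.00000000e+00  1.00000000e+00]] 352.27266319766505 323.34655483726345 234.84774778479877
```

View pics/w1.png

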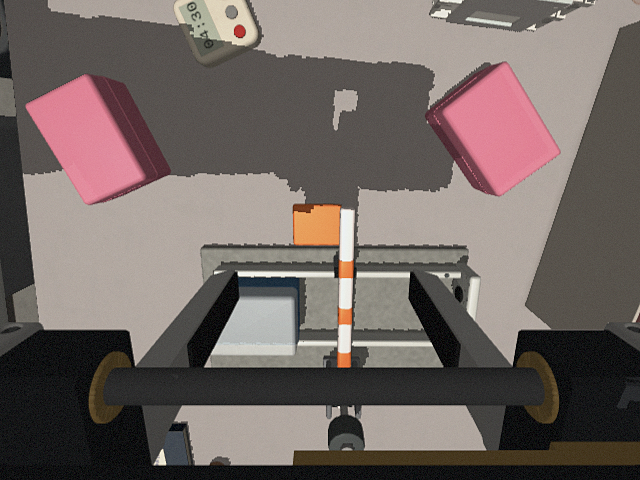

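The wrist view shows the tab at (293–341, 205–246) and the arm's free end at (348,208), between the open fingers horizontally. I'll check their position.

Run:
```python
from h import *
from scipy.spatial.transform import Rotation as Ro
c=load('w1');o=ctrl.get_obs();R=Ro.from_euler('xyz',o['eef_rot']).as_matrix();T=c['tool_from_camera']
def ray(u,v,h):
    d=R@T[:3,:3]@np.array([(u-c['cx'])/c['fx'],(v-c['cy'])/c['fy'],1]);p=R@T[:3,3]+o['ee_pos']
    return ((p+d*(h-p[2])/d[2])[:2])*1000
Y=.12;L=np.array([[np.cos(Y),np.sin(Y)],[-np.sin(Y),np.cos(Y)]])
for n,u,v,h in (('tab -x outer',293,205,.062),('tab -x inner',293,246,.062),('arm +x end',355,209,.068),('tcp',0,0,0)):
    w=ray(u,v,h) if n!='tcp' else o['ee_pos'][:2]*1000
    print(n,w,'lane',L@(w-[573.6,-24.5]))
```

```text
tab -x outer [510.9623225   94.28634387] lane [-47.96705173 125.43060265]
tab -x inner [514.86018199  54.60070413] lane [-48.8480787   85.56373543]
arm +x end [567.89828371  98.67538342] lane [  9.08488386 122.97214943]
tcp [541.14561458  80.77352279] lane [-19.61846833 108.40164867]
```

Both views agree within 2–3 mm. I'll descend and close lightly.

```bash
python3 -m creep '{"translation":[[0,-2,-35],[0,-4,-70],[0,-4,-105],[0,-4,-135],[0,-4,-163]],"yaw":[0,0,0,0,0],"gripper":[0,0,0,0,0]}' 12
python3 -m creep '{"translation":[[0,0,0],[0,0,0],[0,0,0],[0,0,0],[0,0,0]],"yaw":[0,0,0,0,0],"gripper":[90,140,180,220,255]}' 12
python3 -m creep '{"translation":[[0,0,0],[0,0,0],[0,0,0]],"yaw":[0,0,0],"gripper":[255,255,255]}'
```

```text
time_s: 2.23
ee_pos: [0.5404, 0.0767, 0.0576]
eef_rot: [-3.138, -0.001, 1.693]
force: [0.2, 0.0, 0.3]
grip_width: 0.0938
time_s: 2.65
ee_pos: [0.5412, 0.0767, 0.0593]
eef_rot: [-3.141, -0.001, 1.693]
force: [0.3, 0.7, 0.0]
grip_width: 0.0639
time_s: 2.9
ee_pos: [0.54, 0.0766, 0.0595]
eef_rot: [-3.138, -0.001, 1.693]
force: [-8.6, -1.1, 2.1]
grip_width: 0.0575
```

Grip width is 57.5 mm, as expected. Now up the arc.

```bash
python3 -m creep '{"translation":[[0,-1,15],[0,-2,30],[1,-5,45],[1,-10,60],[2,-15,74]],"yaw":[0,0,0,0,0],"gripper":[255,255,255,255,255]}' 15
python3 - <<'E'
from h import *
snap('scene','s2')
E
```

```text
time_s: 3.32
ee_pos: [0.5417, 0.0616, 0.135]
eef_rot: [-3.138, -0.001, 1.693]
force: [-1.8, -1.9, -2.0]
grip_width: 0.0574
```

View pics/s2.png

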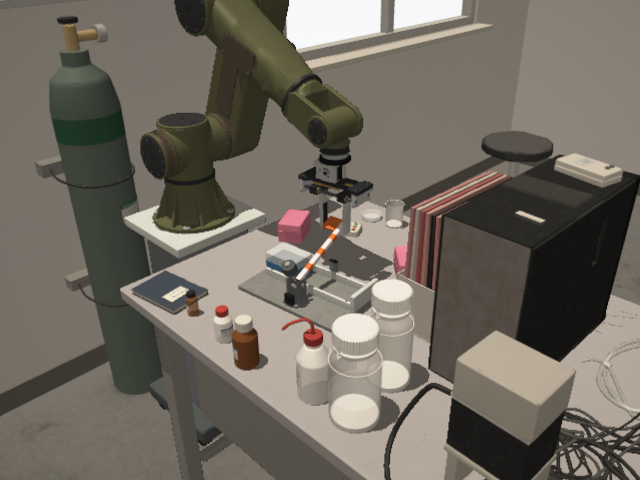

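The picture shows the arm rising in the pinch: tab at (333,223), free end held. Continuing.

```bash
python3 -m creep '{"translation":[[1,-6,14],[2,-14,27],[3,-23,40],[4,-32,52],[5,-43,63]],"yaw":[0,0,0,0,0],"gripper":[255,255,255,255,255]}' 15
python3 -m creep '{"translation":[[1,-11,10],[3,-23,20],[4,-36,28],[6,-50,35],[8,-64,41]],"yaw":[0,0,0,0,0],"gripper":[255,255,255,255,255]}'
python3 -m creep '{"translation":[[2,-14,5],[4,-29,9],[5,-44,11],[5,-44,11]],"yaw":[0,0,0,0],"gripper":[255,255,255,255]}'
python3 - <<'E'
from h import *
snap('scene','s3')
E
```

```text
time_s: 3.78
ee_pos: [0.5468, 0.0173, 0.2015]
eef_rot: [-3.139, -0.001, 1.693]
force: [2.4, -0.5, -3.0]
grip_width: 0.0576
time_s: 4.2
ee_pos: [0.5545, -0.0479, 0.2433]
eef_rot: [-3.138, -0.001, 1.693]
force: [-4.8, -0.6, -2.5]
grip_width: 0.0577
time_s: 4.53
ee_pos: [0.5599, -0.0947, 0.2551]
eef_rot: [-3.14, -0.0, 1.691]
force: [-0.0, -1.7, 2.0]
grip_width: 0.0576
```

View pics/s3.png

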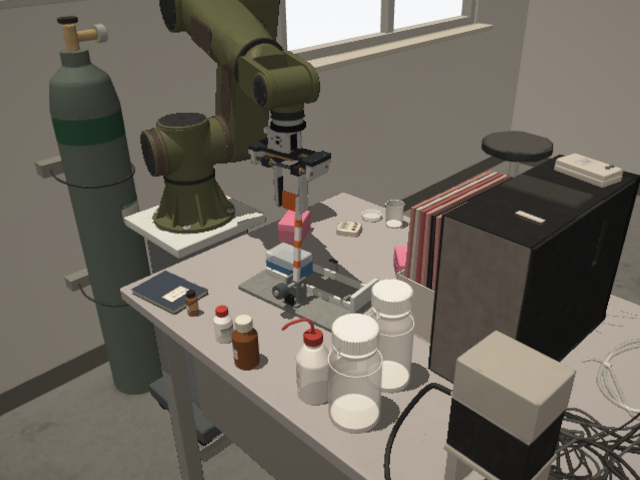

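The arm is almost upright, with its top at (300,180), so it's past balance. I'll open the fingers and let it go over.

```bash
python3 -m creep '{"translation":[[0,0,0],[0,0,0],[0,0,0],[0,0,0],[0,0,0]],"yaw":[0,0,0,0,0],"gripper":[100,50,0,0,0]}'
python3 -m creep '{"translation":[[-2,15,0],[-4,30,0],[-6,50,0],[-9,75,0],[-9,75,0]],"yaw":[0,0,0,0,0],"gripper":[0,0,0,0,0]}'
python3 - <<'E'
from h import *
snap('scene','s4');print(ctrl.get_obs()['ee_pos'])
E
```

```text
time_s: 5.0
ee_pos: [0.5598, -0.0932, 0.2549]
eef_rot: [-3.139, -0.001, 1.692]
force: [-0.4, 0.3, -0.8]
grip_width: 0.0811
time_s: 5.42
ee_pos: [0.5504, -0.0149, 0.255]
eef_rot: [-3.139, -0.001, 1.694]
force: [-0.4, -0.8, -0.2]
grip_width: 0.0943
[ 0.55063414 -0.01648398  0.25504932]
```

View pics/s4.png

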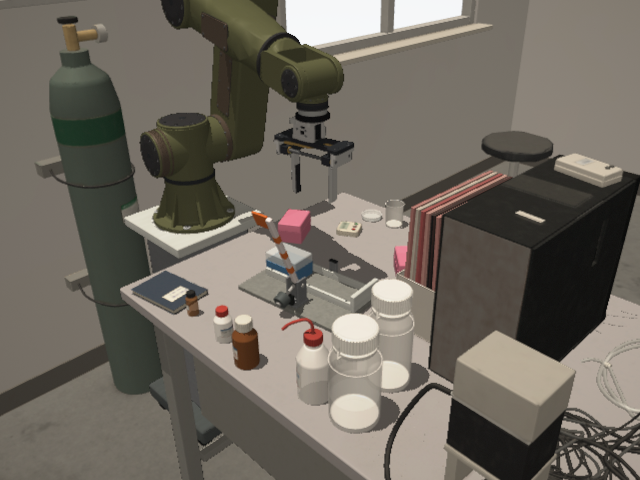

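The arm leans outward at its raised stop (free end (262,216), no finger near). Next I go behind the box with the fingers shut.

```bash
python3 -m creep '{"translation":[[-35,-6,0],[-70,-12,0],[-105,-18,0],[-140,-24,0],[-161,-29,0]],"yaw":[0,0,0,0,0],"gripper":[128,255,255,255,255]}' 20
python3 -m creep '{"translation":[[0,0,0],[0,0,-25],[0,0,-60],[0,0,-95],[0,0,-130]],"yaw":[0,0,0,0,0],"gripper":[255,255,255,255,255]}'
python3 - <<'E'
from h import *
snap('top','t2');o=ctrl.get_obs();print(o['ee_pos'],o['eef_rot'],o['grip_width'])
c=load('t2');cv2.imwrite('pics/t2c.png',cv2.resize(c['pixels'][150:330,240:420,::-1],None,fx=3,fy=3))
E
```

```text
time_s: 5.88
ee_pos: [0.3872, -0.046, 0.255]
eef_rot: [-3.139, -0.0, 1.694]
force: [-0.1, -0.6, 0.9]
grip_width: 0.0644
time_s: 6.3
ee_pos: [0.3877, -0.0464, 0.1238]
eef_rot: [-3.141, 0.0, 1.694]
force: [0.4, -0.6, -1.3]
grip_width: 0.0306
[ 0.38481155 -0.04582413  0.11806237] [-3.13232918e+00 -2.74835609e-03  1.69375028e+00] 0.02671942793285413
```

View pics/t2c.png

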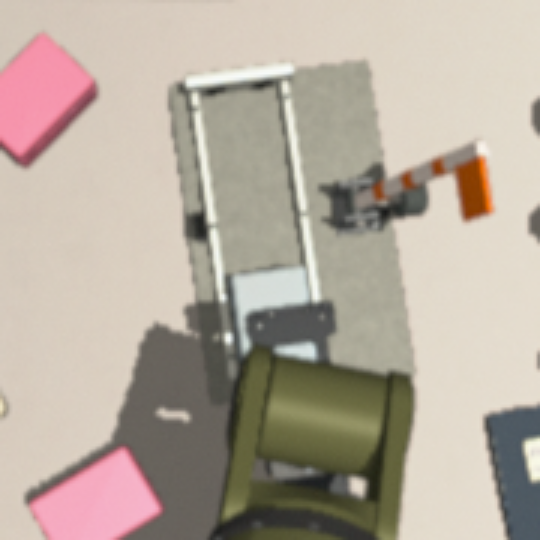

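The arm is well clear over the right side (tab at (475,190) in the crop). The box is unmoved at (270,295), and the gripper is behind it. I'll finish closing, then descend.

```bash
python3 -m creep '{"translation":[[0,0,0],[0,0,0],[0,0,0],[0,0,-15],[0,0,-35]],"yaw":[0,0,0,0,0],"gripper":[255,255,255,255,255]}'
python3 -m creep '{"translation":[[0,0,-20],[0,0,-38],[0,0,-38]],"yaw":[0,0,0],"gripper":[255,255,255]}'
python3 - <<'E'
from h import *
o=ctrl.get_obs();print(o['ee_pos'],o['force'],o['grip_width'])
E
```

```text
time_s: 6.77
ee_pos: [0.387, -0.0463, 0.0855]
eef_rot: [-3.138, -0.001, 1.694]
force: [1.3, 0.1, -0.9]
grip_width: 0.0003
time_s: 7.02
ee_pos: [0.387, -0.0463, 0.0469]
eef_rot: [-3.137, -0.001, 1.694]
force: [-0.3, -0.6, -0.6]
grip_width: 0.0004
[ 0.38695499 -0.04632024  0.04687624] [-0.32969144 -0.57262632 -0.60103201] 0.0004094283203296904
```

```bash
python3 -m creep '{"translation":[[8,1,0],[16,2,0],[24,3,0],[32,4,0],[40,5,0]],"yaw":[0,0,0,0,0],"gripper":[255,255,255,255,255]}'
python3 -m creep '{"translation":[[8,1,0],[16,2,0],[24,3,0],[32,4,0],[40,5,0]],"yaw":[0,0,0,0,0],"gripper":[255,255,255,255,255]}'
python3 -m creep '{"translation":[[8,1,0],[16,2,0],[24,3,0],[32,4,0],[40,5,0]],"yaw":[0,0,0,0,0],"gripper":[255,255,255,255,255]}'
python3 -m creep '{"translation":[[8,1,0],[16,2,0],[24,3,0],[32,4,0],[40,5,0]],"yaw":[0,0,0,0,0],"gripper":[255,255,255,255,255]}'
python3 - <<'E'
from h import *
snap('scene','s5');o=ctrl.get_obs();p=o['ee_pos'][:2]*1000-[573.6,-24.5];print(p@[.9928,.1197],p@[-.1197,.9928],o['force'])
E
```

```text
time_s: 7.43
ee_pos: [0.4283, -0.0412, 0.0476]
eef_rot: [-3.139, -0.001, 1.694]
force: [-1.7, -0.4, 1.0]
grip_width: 0.0004
time_s: 7.85
ee_pos: [0.469, -0.0361, 0.0475]
eef_rot: [-3.138, -0.001, 1.694]
force: [-1.0, 0.4, 0.5]
grip_width: 0.0002
time_s: 8.27
ee_pos: [0.5098, -0.031, 0.0475]
eef_rot: [-3.138, -0.001, 1.694]
force: [-1.3, -0.1, -0.6]
grip_width: 0.0005
time_s: 8.68
ee_pos: [0.5506, -0.0259, 0.0475]
eef_rot: [-3.138, -0.001, 1.694]
force: [-1.4, -0.1, 1.3]
grip_width: 0.0006
-21.891396321436776 1.3365943884340679 [ 0.30503875 -0.54207208 -0.31316921]
```

View pics/s5.png

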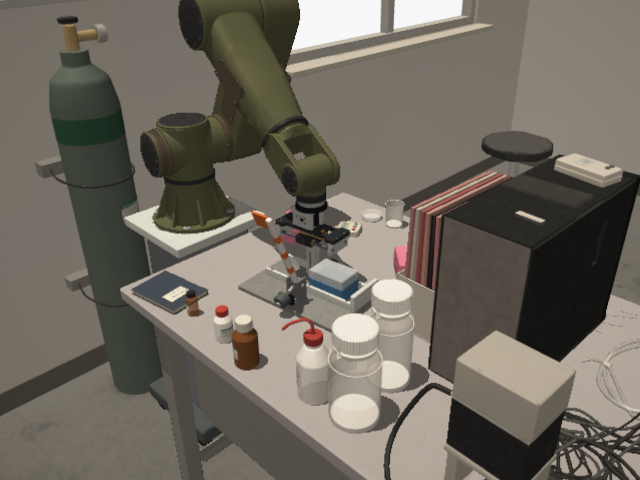

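The box slides flat in the lane at (333,280), already under the raised arm, and the arm is still up. The finger is at lane x -22, so about 29 mm remain. The last stretch goes slower, watching the force.

```bash
python3 -m creep '{"translation":[[5,1,0],[10,1,0],[15,2,0],[20,2,0],[24,3,0]],"yaw":[0,0,0,0,0],"gripper":[255,255,255,255,255]}'
python3 -m creep '{"translation":[[1,0,0],[2,0,0],[3,0,0],[4,0,0],[5,1,0]],"yaw":[0,0,0,0,0],"gripper":[255,255,255,255,255]}'
```

```text
time_s: 9.15
ee_pos: [0.5762, -0.0229, 0.0476]
eef_rot: [-3.139, -0.0, 1.694]
force: [-0.9, 0.1, -1.1]
grip_width: 0.0003
time_s: 9.57
ee_pos: [0.5811, -0.022, 0.0476]
eef_rot: [-3.139, -0.001, 1.694]
force: [-7.1, 0.1, 1.0]
grip_width: 0.0002
```

The 7 N reaction at lane x of about 8 mm matches the expected home position of 7.5 mm. I'll back off straight, rise and check.

```bash
python3 -m creep '{"translation":[[-10,-1,0],[-30,-4,0],[-55,-7,0],[-85,-10,0],[-120,-14,0]],"yaw":[0,0,0,0,0],"gripper":[255,255,255,255,255]}'
python3 -m creep '{"translation":[[-10,0,35],[-40,0,70],[-75,0,105],[-110,0,140],[-130,0,160]],"yaw":[0,0,0,0,0],"gripper":[255,255,255,255,255]}'
python3 - <<'E'
from h import *
c=snap('top','t3');o=ctrl.get_obs();print(o['time_s'],o['ee_pos'],o['force'])
cv2.imwrite('pics/t3c.png',cv2.resize(c['pixels'][150:290,160:460,::-1],None,fx=2.6,fy=2.6))
v,u=np.mgrid[0:480,0:640]; z=c['depth']
P=np.stack([(u-c['cx'])/c['fx']*z,(v-c['cy'])/c['fy']*z,z],-1); W=(P-c['t'])@c['R']*1000
p=W[...,:2]-[573.6,-24.5];lx=p@[.9928,.1197];ly=p@[-.1197,.9928]
m=(W[...,2]>60)&(W[...,2]<80)&(abs(ly)<45)&(lx>0)&(lx<140)
q=np.stack([lx[m],ly[m]],-1).astype(np.float32);print(m.sum(),cv2.minAreaRect(q),np.median(W[m][:,2]))
E
```

```text
time_s: 9.98
ee_pos: [0.4604, -0.0359, 0.0476]
eef_rot: [-3.14, -0.0, 1.694]
force: [0.4, -0.2, 1.4]
grip_width: 0.0006
time_s: 10.4
ee_pos: [0.3335, -0.0357, 0.204]
eef_rot: [-3.14, -0.0, 1.694]
force: [0.1, -0.1, 1.6]
grip_width: 0.0001
10.45 [ 0.33185598 -0.03579944  0.21004308] [ 1.33945463 -0.62180804  6.72474527]
935 ((78.49927520751953, -0.9345169067382812), (75.1556396484375, 114.11050415039062), 89.41809844970703) 69.12218569080098
```

View pics/t3c.png

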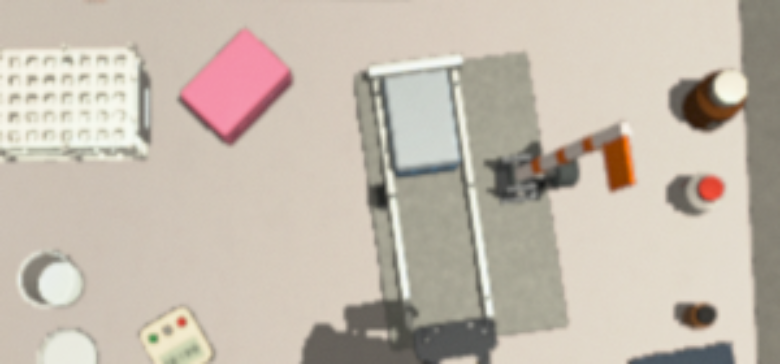

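The box sits flush against the end stop (crop (420,120)) and the arm leans out. The timer, bottles, vial, beaker and dish stand where they were. The box's near edge is at lane x of about 21 mm, so its origin is at about 71–72 mm. I'll let things settle and hand in.

```bash
python3 -m creep '{"translation":[[0,0,0],[0,0,0],[0,0,0],[0,0,0],[0,0,0]],"yaw":[0,0,0,0,0],"gripper":[255,255,255,255,255]}'
python3 -c "
from station import ctrl
print(ctrl.get_obs()['joint_vel']);print(ctrl.hand_in())"
```

```text
time_s: 10.87
ee_pos: [0.332, -0.0357, 0.2088]
eef_rot: [3.137, 0.002, 1.695]
force: [-0.1, 0.5, -0.1]
grip_width: 0.0005
[-0.00018281 -0.00324993 -0.00073651  0.0002971   0.00336871  0.001297  ]
the job is handed in; nothing more can be done
None
```

The barrier arm is raised and the blue box is home against the end stop; I handed the job in at about 10.9 s.

**Barrier arm:** The tool can only point down, so it could not push the tab from below. I pinched the tab and arm lightly across the lane direction (12–15 N) and carried them up the arc to about 1.44 rad. When I released, the arm went over by itself. Pictures before, during and after the push show it leaning outward, untouched. I judged that by eye and did not measure the angle. The counterweight was not approached.

**Box:** I pushed it along the lane with the closed fingers until the wrist felt 7 N, with the finger at lane x of about 8 mm (7.5 mm expected). I then backed straight off.

**Last checks:**
- **Box position:** its near edge reads lane x of about 21 mm, which puts its origin at about 71–72 mm.
- **Box measurement that disagreed:** the depth outline of the box merged with the end stop, reading 114 mm long instead of 102, so I relied on the near edge and the contact force.
- **Other objects:** the timer, oil and stock bottles, vial, beaker and dish look undisturbed in the last overhead view. I did not re-measure them.
- **Robot:** it was clear of everything and at rest, with wrist force under 1 N. A 6.7 N reading came as it stopped moving, and it was gone after settling.

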